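# Present the scaling ball over the phantom

## Robot

A 6-joint arm with a two-finger parallel gripper is mounted at the origin on the work surface. World frame = base frame: x ahead of the robot, y to its left, z up, the work surface at z = 0. Lengths are in m, angles in rad, forces in N, time in s.
With the tool pointing down it reaches from about 0.3 to 0.875 m from the base axis. Payload 6.4 kg.
Tool frame: the origin (TCP) lies on the centre line of the jaws, within the pads' length; the fingertips stand 11 mm ahead of it and the grasp point (between the pads) lies 8 mm behind it; z points along the fingers, y is the line along which they close (so a half turn about z gives the same grasp; the last joint's range is limited). The gripper opens to 88 mm and grips with 3 to 60 N. Pads are 18 mm wide; open, the fingers measure 123 mm over their backs; the gripper's body (75 mm by 187 mm) begins 45 mm behind the grasp point.
Start: joints at [-1.391, 0.181, 1.607, -0, 1.354, -0.206], TCP at [0.216, -0.533, 0.25] pointing down, gripper open.
Joint ranges: [-2.99, 2.99], [-0.89, 2.07], [0.3, 2.58], [-1.14, 4.28], [0, 2.63], [-3.12, 3.12]. Speed limits (rad/s): [2.57, 2.57, 3.01, 3.14, 3.14, 3.14].

## Interface

Orientations are given as a unit quaternion [x, y, z, w].
In Python, from cell import * gives the robot as it stands.
- The arm moves only by the tool servo_tool, never from a script. Its argument "series" is one flat list of numbers, 5 for each row, row after row: the closure, from 0 (fully open) to 1 (shut), then the shift along the tool's x, y, z in units of 150 mm (1.0 is 150 mm), then the turn about the tool's z in units of 45 degrees (1.0 is 45 degrees). A call has 1 to 10 rows; each row is the pose to reach, as a shift and turn from the pose commanded when the call began, along the tool's axes at that moment; what a row does not reach only later rows make up. A row lasts 1/10 s, in which the tool goes at most 50 mm and 8.59 degrees, less where a joint would pass 70% of its speed; a pose out of reach is approached as far as the arm can. A call with a number of a shift or a turn outside -1 to 1 is refused whole. A call with a gripper value outside its range is refused whole. The fingers move at their own pace and stop on an object; the grip force is fixed at half the most. Time passes only in rows, so rows that repeat a pose let the fingers close. It gives the time, the measured TCP pose, the force, the opening and the grip force at its end, in the units of the state.
- state(): the state, without advancing time (a new reading comes with each control period).
- get_image(name): name is "scene" or "side" or "wrist"; returns the picture (400x640x3 uint8, red, green, blue); there is no depth.
- calibration(name): a dict with "camera_matrix" (3x3 intrinsics, pixels), "k1" (the pictures are not rectified: a ray, as slopes to the right and down, at radius r is drawn at 1 + k1 r^2 times it, then the intrinsics apply), "T" (4x4, takes a point from camera to world coordinates); the wrist camera has in their place "mount" (4x4, takes a point from camera to tool coordinates, whose origin is the TCP and whose axes are the flange's). Camera axes: x right, y down, z forward; pixel columns grow to the right and rows downward; lengths in m; the calibration is good to about 2 mm. A picture is of the moment at which its call begins: read the wrist's pose just before it. calibration takes no time and is no camera call.
- job_done(): hands the job in; it is judged then, once.
The state is a dict: "t": time; "joints": joint angles; "dq": joint speeds; "joint_efforts": joint torques, N m; "eef_pos": TCP position; "orientation": TCP orientation; "contact_force": force on the tool from outside, world axes, zero at the start; "torque": the same for the moment, N m; "opening": opening from 0.0 (shut) to 1.0 (fully open); "gripper_force": force on a finger pad.
Only numpy, scipy, OpenCV 4.12 (cv2) and the standard library are available. Lean on these libraries where they do the work, as an engineer would, in place of code of your own. Each camera call takes 0.05 s, during which the arm holds its last target. There are 200 camera calls.

## Task

Lever up the clear cover of the small case with the thin steel blade, swing the cover right open so that it stays up, and lay the blade back down flat on the shelf. Then lift out the two-pocket tray by its upright fin with the steel ball lying loose in its pocket, carry it so that the ball never leaves the pocket, and finish while still holding the tray in the gripper for the scaling exposure: level and still, with the ball over the middle of the clear phantom cylinder and the tray's underside about 5 cm above the cylinder's top, never touching the phantom with the tray. Leave the spacer, sight ring, vial shield and loupe where they are.

Things in the scene. Friction and masses are not known exactly. Their poses are not given: they have to be found in the camera images.
- blade: flat opening tool lying on the shelf, 70 g. Black plastic handle 80 long x 15 wide x 16 high, with a short neck (to 54 mm ahead of the handle's middle) and then a steel blade 20 wide x 2 thick; blade and handle share one middle plane. Origin under the middle of the handle, +x from the handle to the blade tip, z up
- blade_grip (a point): middle of the blade tool's handle (half-way up, 8 mm above its underside; about 18 mm behind the tool's centre of mass)
- blade_tip (a point): middle of the straight front end of the steel blade, 108 mm ahead of blade_grip along the tool's x and at the same height above the tool's underside (8 mm); the bare steel is 54 mm long
- case: fixed storage case, base 128 deep (x) x 84 wide (y), walls 18 high and 4 thick, inner floor 4 mm above the shelf. Origin at the centre of its underside; its -x side is the front (towards the robot), the cover's hinge is along the top of the +x wall. Closed, its total height is 63 mm
- cover (a joint): angle of the case's clear acrylic cover (120 g) about the hinge: 0 closed, grows to 1.92 rad as it opens upward and away from the robot. Friction hinge: it stays where it is left and takes up to about 0.2 N m to raise. The cover is a box open below, 128 x 84 x 45 high with 3 mm walls (its top panel's inner face is 42 mm above the hinge line when closed)
- slot (a point): on the fixed case: centre of the pry slot, in the plane of the closed case's front face, 22 mm above the shelf. The slot is 58 wide and 8 high, from the base wall's top (18 mm above the shelf) to the notched lower edge of the cover's front wall (26 mm above it); the cover's front wall is 3 mm thick and there is free space behind it. Axes as case
- hinge (a point): on the fixed case: middle of the hinge line, at the top of the rear wall, 18 mm above the shelf, 128 mm behind the slot. Axes as case
- tray: white plastic tray, about 150 g, resting on the case's inner floor: plate 100 (x) x 56 (y) x 6, with an upright grip fin in its middle 28 long (x) x 10 thick (y), reaching from the plate to 50 mm above the tray's underside. In front of and behind the fin are two round pockets with 3 mm high rounded rims, inner radius 14 mm, centred 34 mm from the fin's middle. Origin at the centre of its underside, z up; x along the case's x at the start. The 64 g ball loads its +x end
- tray_grip (a point): middle of the tray's fin, 40 mm above the tray's underside (10 mm below the fin's top). Axes as tray
- pocket (a point): centre of the +x pocket of the tray (34 mm from the fin's middle, on the hinge side at the start), at the height of the ball's centre, 18.5 mm above the tray's underside
- ball_center (a point): centre of the loose steel scaling ball, 25 mm in diameter, 64 g, lying in the tray's +x pocket. It can roll about 6 mm off the pocket's centre before it meets the rim, and rolls over the rim at a tilt of about 38 degrees, or less when jerked
- phantom: fixed bayonet socket (flange 110 mm in diameter, 6 high; collar 90 in diameter to 16 high, with lugs to 100 across and 22 high) with the clear acrylic phantom cylinder locked upright in it, 70 mm in diameter, its flat top 100 mm above the shelf. Origin at the centre of its underside
- phantom_top (a point): centre of the phantom cylinder's flat top face
- spacer_center (a point): bystander: centre of the loose navy cassette spacer, a flat frame 110 x 72 x 18
- ring_center (a point): bystander: centre of the loose brass sight ring, 60 mm in diameter, 9 high
- shield_center (a point): bystander: centre of the loose grey lead-lined vial shield, 47 mm in diameter, 76 high
- loupe_center (a point): bystander: centre of the loose chrome loupe, 40 mm in diameter, 41 high
There are look-alikes about, which are no part of the job. There is more than one size of the blade; the job needs the middle-sized.

How it is judged:
By the outcome, as a careful person would: the job done as asked, in the order asked, and still so for the second after the job is handed in, while the arm keeps its last pose, push and grip.
It also fails if it takes over 72 s, if anything falls off the work surface, if the arm or the gripper's body presses on something with over 40 N, if the wrist force passes 120 N, or if a joint passes its speed limit or range.

## Working session

There is one attempt and no reset: what is moved stays moved. The work goes in short steps, Python scripts to look and compute and a tool call to move; the robot and the scene stay as the last step left them, time stands still between calls to the robot, and variables do not carry over. Pictures are saved under pics/ and viewed, at most 10 in all, crops included, and the job is handed in when it is done.

Besides the shell and the picture viewer there is one more tool, called in YAML: its name, and indented under it one key for each argument. servo_tool: Moves the arm, as the interface text tells. Its arguments: {"type":"object","properties":{"series":{"type":"array","items":{"type":"number"}}},"required":["series"]}

```bash
mkdir -p pics; ls
python3 - <<'E'
from cell import *
import cv2,numpy as np
s=state();print(s['t'],s['eef_pos'],s['orientation'],s['opening'])
for n in ["scene","side"]:
    cv2.imwrite(f"pics/{n}0.png",get_image(n)[:,:,::-1]); c=calibration(n);print(c)
print(calibration("wrist"))
E
```

```text
pics
0.0 [ 0.21628166 -0.5322379   0.24885278] [ 9.81453706e-01  1.91697515e-01  4.45213935e-07 -8.28272000e-04] 0.9979034150152203
{'camera_matrix': array([[406.0345312 ,   0.        , 324.71858672],
       [  0.        , 406.0345312 , 192.60589029],
       [  0.        ,   0.        ,   1.        ]]), 'k1': -0.03340415686792571, 'T': array([[-0.83060264,  0.44918107, -0.32914377,  0.89809788],
       [ 0.55686337,  0.67163863, -0.48867652,  0.54828796],
       [ 0.00156143, -0.58918412, -0.8079973 ,  0.98733552],
       [ 0.        ,  0.        ,  0.        ,  1.        ]])}
{'camera_matrix': array([[477.66382404,   0.        , 312.05543861],
       [  0.        , 477.66382404, 199.04463118],
       [  0.        ,   0.        ,   1.        ]]), 'k1': -0.0680077031817338, 'T': array([[-0.8020415 , -0.4361848 ,  0.40801011, -0.01321298],
       [-0.59692895,  0.56237297, -0.57219968,  0.78164345],
       [ 0.02013095, -0.70248094, -0.71141779,  1.05291757],
       [ 0.        ,  0.        ,  0.        ,  1.        ]])}
{'camera_matrix': array([[321.54405908,   0.        , 316.62556665],
       [  0.        , 321.54405908, 199.84385567],
       [  0.        ,   0.        ,   1.        ]]), 'k1': 0.022051073447199542, 'mount': array([[-1.69473837e-04, -9.58828429e-01, -2.83985942e-01,
         7.40940614e-02],
       [ 9.99999980e-01, -1.32700039e-04, -1.48730121e-04,
        -1.23825110e-03],
       [ 1.04921722e-04, -2.83985961e-01,  9.58828432e-01,
        -1.34563266e-01],
       [ 0.00000000e+00,  0.00000000e+00,  0.00000000e+00,
         1.00000000e+00]])}
```

View pics/scene0.png

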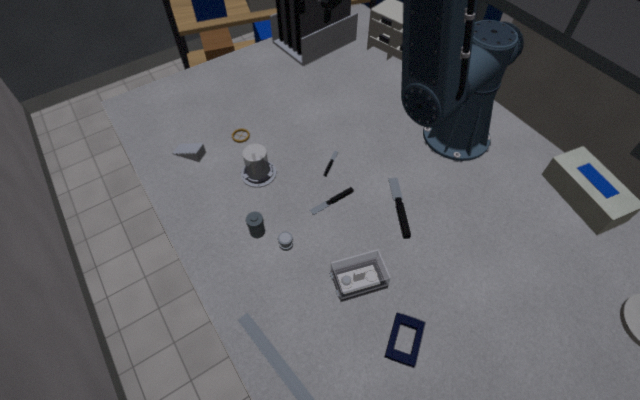

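View pics/side0.png

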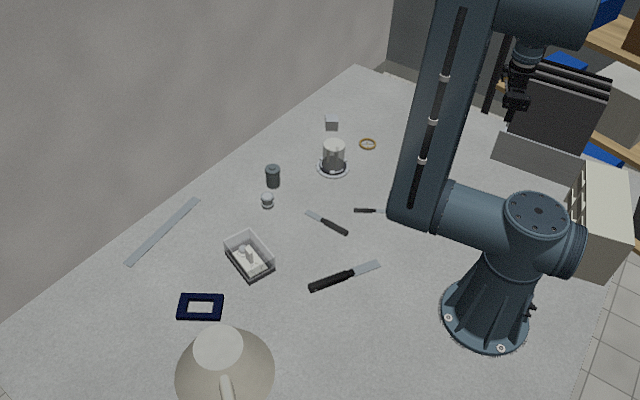

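The scene view shows the middle blade (handle ~(343,195), tip ~(312,212)), the case ~(360,275), and the phantom ~(256,165). The side view shows the blade ~(327,222), the case ~(250,255), and the phantom ~(333,155).

```bash
cat > h.py <<'E'
from cell import *
import cv2,numpy as np
from scipy.spatial.transform import Rotation as R
def cam(name,s=None):
    c=calibration(name)
    if 'T' in c: T=c['T']
    else:
        A=np.eye(4);A[:3,:3]=R.from_quat(s['orientation']).as_matrix();A[:3,3]=s['eef_pos'];T=A@c['mount']
    return c['camera_matrix'],c['k1'],T
def ray(C,uv):
    K,k1,T=C
    n=cv2.undistortPoints(np.array([[uv]],float),K,np.array([k1,0,0,0.]))[0,0]
    return T[:3,3],T[:3,:3]@np.array([n[0],n[1],1.])
def onz(C,uv,z):
    o,d=ray(C,uv); return o+d*(z-o[2])/d[2]
def proj(C,P):
    K,k1,T=C; p=T[:3,:3].T@(np.asarray(P,float)-T[:3,3]); p=p/p[2]; r2=p[0]**2+p[1]**2
    return (K@np.array([p[0]*(1+k1*r2),p[1]*(1+k1*r2),1]))[:2]
def tri(C1,u1,C2,u2):
    A=[];b=[]
    for C,u in((C1,u1),(C2,u2)):
        o,d=ray(C,u); d=d/np.linalg.norm(d); M=np.eye(3)-np.outer(d,d);A.append(M);b.append(M@o)
    return np.linalg.solve(A[0]+A[1],b[0]+b[1])
E
python3 - <<'E'
from h import *
np.set_printoptions(precision=3,suppress=True)
S=cam('scene');D=cam('side')
for n,a,b in [('handle',(343,195),(334,227)),('tip',(312,212),(308,213))]:
    print(n,onz(S,a,.012),onz(D,b,.012))
print('case',onz(S,(360,283),.01),onz(D,(252,262),.01)); print('ph top',tri(S,(256,152),D,(333,143)),onz(S,(257,152),.1),onz(D,(333,143),.1))
a=cv2.imread('pics/scene0.png');b=cv2.imread('pics/side0.png')
# dark handle of the middle blade
for im,C,(x0,x1,y0,y1) in((a,S,(305,358,183,218)),(b,D,(302,352,207,238))):
    g=im[y0:y1,x0:x1].max(2); m=(g<60).astype(np.uint8); n,l,st,c=cv2.connectedComponentsWithStats(m)
    k=1+np.argmax(st[1:,4]); ys,xs=np.where(l==k); r=cv2.minAreaRect(np.stack([xs+x0,ys+y0],1).astype(np.float32)); print(st[k],r,onz(C,r[0],.009))
t=lambda im,x,y,w,h:cv2.resize(im[y:y+h,x:x+w],(w*5,h*5),interpolation=cv2.INTER_CUBIC)
A=t(a,315,240,80,65);B=t(b,215,220,80,65);P=t(a,230,135,80,55);Q=t(b,300,125,80,55)
cv2.imwrite('pics/crop.png',np.vstack([np.hstack([A,B]),np.hstack([P,Q])]))
E
```

```text
handle [ 0.461 -0.004  0.012] [ 0.465 -0.003  0.012]
tip [ 0.57  -0.005  0.012] [ 0.558 -0.001  0.012]
case [0.585 0.246 0.01 ] [0.57  0.235 0.01 ]
ph top [ 0.624 -0.216  0.109] [ 0.619 -0.22   0.1  ] [ 0.63  -0.227  0.1  ]
[ 22   5  26  17 147] ((339.5, 195.99998474121094), (5.209457874298096, 28.652021408081055), 60.2551155090332) [ 0.47  -0.009  0.009]
[ 19  11  27  18 113] ((333.82342529296875, 226.3280029296875), (29.529645919799805, 5.079641342163086), 28.300758361816406) [ 0.469 -0.007  0.009]
```

View pics/crop.png

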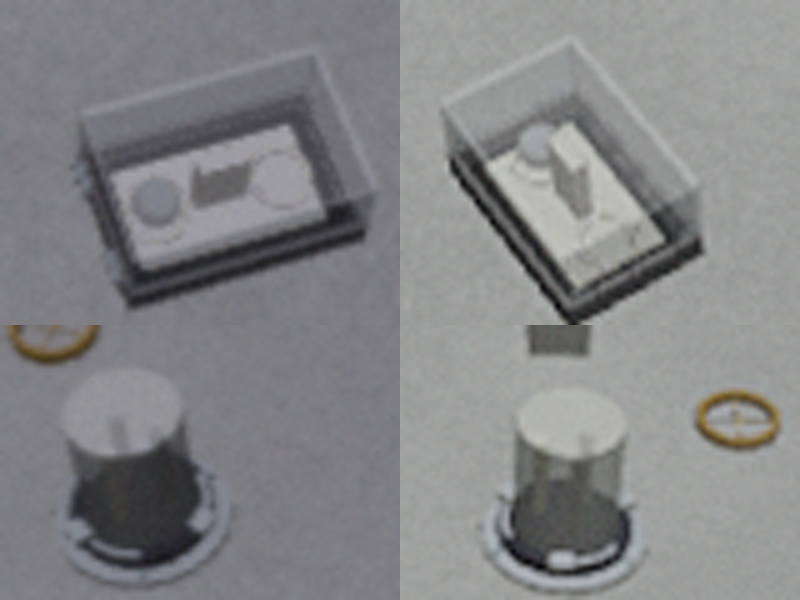

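The crop shows the case closed, with the ball at the +x (hinge) pocket. The phantom top is centred at scene (254.4,152.4) and side (334.2,144.4). The case's bottom corners are at scene (341,301), (388,288) and side (250,284), (276,270), (225,253).

```bash
cat >> h.py <<'E'
np.set_printoptions(precision=4,suppress=True)
def yaw(s):
    M=R.from_quat(s['orientation']).as_matrix(); return np.degrees(np.arctan2(M[1,0],M[0,0]))
def go(p,yw=None):
    s=state();M=R.from_quat(s['orientation']).as_matrix();d=M.T@(np.array(p)-s['eef_pos'])
    t=0 if yw is None else -((yw-yaw(s)+180)%360-180)
    print('t',s['t'],'pos',np.array(s['eef_pos']),'yaw',yaw(s),'-> units',d/.15,'turn',t/45,'(deg',t,')')
E
python3 - <<'E'
from h import *
S=cam('scene');D=cam('side')
print('ph',tri(S,(254.4,152.4),D,(334.2,144.4)),onz(S,(254.4,152.4),.1),onz(D,(334.2,144.4),.1))
print('scene corners',onz(S,(341,301),0),onz(S,(388,288),0));
print('side corners',onz(D,(250,284),0),onz(D,(276,270),0),onz(D,(224.6,253),0))
# blade axis from handle mask line
go((.46,-.008,.25),3)
E
```

```text
ph [ 0.6253 -0.2262  0.0967] [ 0.6263 -0.2231  0.1   ] [ 0.6231 -0.2231  0.1   ]
scene corners [0.6503 0.2553 0.    ] [0.5298 0.2944 0.    ]
side corners [0.5321 0.2874 0.    ] [0.5068 0.2106 0.    ] [0.657  0.2532 0.    ]
t 0.1 pos [ 0.2163 -0.5323  0.2489] yaw 22.101984051051712 -> units [ 2.8205 -2.627  -0.0024] turn 0.4244885344678159 (deg 19.101984051051716 )
```

servo_tool:
  series: [0,0.2,-0.19,0,0,0,0.45,-0.42,0,0,0,0.7,-0.65,0,0,0,0.94,-0.88,0,0,0,0.94,-0.88,0,0]

```text
t: 0.6
eef_pos: [0.2989, -0.3526, 0.2491]
orientation: [0.981, 0.194, 0.0, -0.001]
contact_force: [0.5, 0.3, 0.6]
opening: 1.0
gripper_force: 0.0
```

servo_tool:
  series: [0,0.23,-0.22,0,0,0,0.45,-0.42,0,0,0,0.7,-0.65,0,0,0,0.94,-0.88,0,0,0,0.94,-0.88,0,0]

```text
t: 1.1
eef_pos: [0.3797, -0.1776, 0.2495]
orientation: [0.981, 0.195, 0.0, -0.001]
contact_force: [-0.7, 0.1, -0.4]
opening: 1.003
gripper_force: 0.0
```

servo_tool:
  series: [0,0.23,-0.22,0,0.1,0,0.45,-0.42,0,0.2,0,0.7,-0.65,0,0.3,0,0.94,-0.88,0,0.42,0,0.94,-0.88,0,0.42,0,0.94,-0.88,0,0.42]

```text
t: 1.7
eef_pos: [0.4595, -0.0066, 0.2493]
orientation: [1.0, 0.03, -0.0, 0.0]
contact_force: [0.9, -0.0, 0.4]
opening: 1.0
gripper_force: 0.0
```

Run:
```python
from h import *
s=state();im=get_image('wrist');C=cam('wrist',s)
print(s['t'],s['eef_pos'],yaw(s))
im=np.ascontiguousarray(im[:,:,::-1]);cv2.imwrite('pics/w1.png',im)
for p in[(.469,-.008,.01),(.577,-.003,.01)]:print(proj(C,p))
m=(im.max(2)<60).astype(np.uint8);n,l,st,c=cv2.connectedComponentsWithStats(m)
for k in range(1,n):
    if st[k,4]>100:
        ys,xs=np.where(l==k);r=cv2.minAreaRect(np.stack([xs,ys],1).astype(np.float32));print(st[k],r,onz(C,r[0],.016))
```

```text
1.7 [ 0.4595 -0.0066  0.2493] 3.4011357068095083
[319.4965 161.5871]
[321.0687  61.295 ]
[ 97   0  38 105 385] ((115.56830596923828, 50.531166076660156), (19.956981658935547, 106.085205078125), 10.491477966308594) [0.5728 0.2103 0.016 ]
[121   0  28 113 877] ((134.10198974609375, 55.928924560546875), (8.0512113571167, 115.00223541259766), 10.12467098236084) [0.569  0.1919 0.016 ]
[ 495    0   82   65 3540] ((535.5, 32.0), (64.0, 81.0), 90.0) [ 0.6153 -0.2195  0.016 ]
[313 119  13  78 807] ((319.14959716796875, 157.5074920654297), (10.736588478088379, 77.50318145751953), 2.8624050617218018) [ 0.4747 -0.0072  0.016 ]
[394 169  30  47 367] ((408.5384826660156, 192.1923065185547), (51.22633743286133, 7.44208288192749), 60.2551155090332) [ 0.4398 -0.1153  0.016 ]
[    0   202   640   198 57019] ((319.5, 300.5), (196.99996948242188, 638.9998779296875), 90.0) [ 0.2865 -0.0192  0.016 ]
```

View pics/w1.png

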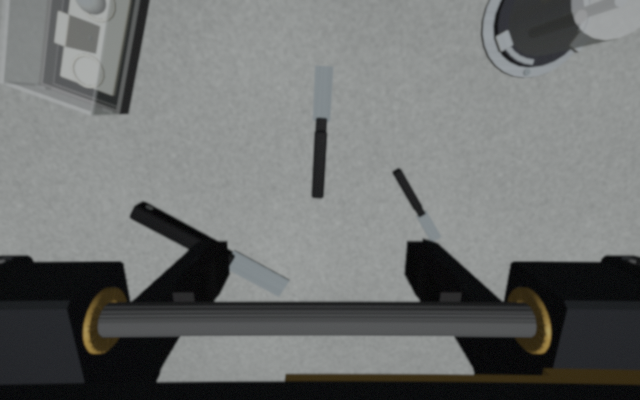

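The middle blade lies straight ahead in the wrist view: tip (323.5,66), handle tail (318,197), neck end ~(321,118).

Run:
```python
from h import *
s=state();C=cam('wrist',s)
t=onz(C,(323.5,66),.009);b=onz(C,(318,197.5),.016);h=onz(C,(320.3,131),.016)
d=t-b;a=np.degrees(np.arctan2(d[1],d[0]));print(t,b,h,np.linalg.norm(d[:2]),a)
u=d[:2]/np.linalg.norm(d[:2]); g=(t[:2]-.108*u+b[:2]+.04*u)/2
print('grip mid',g,'+20:',g+.02*u); go(np.r_[g+.02*u,.014],a)
```

```text
[ 0.5724 -0.0071  0.009 ] [ 0.4267 -0.0097  0.016 ] [ 0.5043 -0.0077  0.016 ] 0.14574540899936606 1.0019218022028862
grip mid [ 0.4655 -0.009 ] +20: [ 0.4855 -0.0086]
t 1.75 pos [ 0.4593 -0.0075  0.2494] yaw 3.2852024638478103 -> units [0.1759 0.0166 1.5691] turn 0.05073957025877639 (deg 2.2832806616449375 )
```

servo_tool:
  series: [0,0.1,0.01,0.3,0.03,0,0.176,0.016,0.6,0.05,0,0.176,0.016,0.9,0.05,0,0.176,0.016,1.0,0.05,0,0.176,0.016,1.0,0.05]

```text
t: 2.25
eef_pos: [0.4832, -0.0094, 0.0968]
orientation: [1.0, 0.007, -0.003, -0.001]
contact_force: [0.5, -0.6, 0.1]
opening: 1.0
gripper_force: 0.0
```

Run:
```python
from h import *
s=state();im=get_image('wrist');C=cam('wrist',s)
im=im.max(2);m=(im<60).astype(np.uint8);m[210:]=0;m[:,:250]=0;m[:,390:]=0
n,l,st,c=cv2.connectedComponentsWithStats(m);k=1+np.argmax(st[1:,4]);ys,xs=np.where(l==k)
print(st[k],cv2.minAreaRect(np.stack([xs,ys],1).astype(np.float32)))
mid=[(y,xs[ys==y].mean()) for y in range(ys.min(),ys.max(),15)]
for y,x in mid: print(y,x,onz(C,(x,y),.016))
go((.4855,-.0086,.014),1)
```

```text
[306 161  20  49 883] ((315.5, 185.0), (48.0, 19.0), 90.0)
161 315.5 [ 0.5198 -0.0065  0.016 ]
176 315.5 [ 0.5095 -0.0066  0.016 ]
191 315.5 [ 0.4989 -0.0068  0.016 ]
206 315.0 [ 0.4879 -0.0066  0.016 ]
t 2.3 pos [ 0.4848 -0.0095  0.0988] yaw 0.8097200941150469 -> units [ 0.0064 -0.0054  0.5654] turn -0.00422844235299888 (deg -0.19027990588494959 )
```

servo_tool:
  series: [0,0.006,-0.017,0.2,0,0,0.006,-0.017,0.4,0,0,0.006,-0.017,0.5,0,0,0.006,-0.017,0.56,0,0,0.006,-0.017,0.56,0,1,0.006,-0.017,0.56,0,1,0.006,-0.017,0.56,0,1,0.006,-0.017,0.56,0,1,0.006,-0.017,0.56,0,1,0.006,-0.017,0.56,0]

```text
t: 3.3
eef_pos: [0.4868, -0.005, 0.016]
orientation: [1.0, 0.008, 0.0, 0.0]
contact_force: [-0.1, 0.2, -0.5]
opening: 0.573
gripper_force: 0.0
```

servo_tool:
  series: [1,0,0,0,0,1,0,0,0,0,1,0,0,0,0]

```text
t: 3.6
eef_pos: [0.4866, -0.005, 0.0157]
orientation: [1.0, 0.008, -0.0, -0.0]
contact_force: [0.4, -0.3, -0.5]
opening: 0.297
gripper_force: 0.0
```

servo_tool:
  series: [1,0,0,0.012,0,1,0,0,0.012,0,1,0,0,0.012,0,1,0,0,0.012,0,1,0,0,0.012,0]

```text
t: 4.1
eef_pos: [0.4865, -0.005, 0.0138]
orientation: [1.0, 0.008, -0.0, -0.0]
contact_force: [-0.0, -0.2, -0.6]
opening: 0.17
gripper_force: 29.9
```

servo_tool:
  series: [1,0,0,-0.1,0,1,0,0,-0.25,0,1,0,0,-0.4,0,1,0,0,-0.5,0,1,0,0,-0.5,0]

```text
t: 4.6
eef_pos: [0.4883, -0.0054, 0.091]
orientation: [1.0, 0.008, 0.002, 0.001]
contact_force: [0.9, -0.9, -0.8]
opening: 0.165
gripper_force: 29.9
```

Run:
```python
from h import *
s=state();im=get_image('wrist');C=cam('wrist',s)
print(s['eef_pos'],yaw(s),s['opening'],s['gripper_force'])
im=np.ascontiguousarray(im[:,:,::-1]);cv2.imwrite('pics/w2.png',im)
print(proj(C,np.array(s['eef_pos'])+[.088,0,-.006]))
```

```text
[ 0.4883 -0.0054  0.091 ] 0.9608050870812349 0.16465025192624583 29.935779869556427
[323.8926  67.325 ]
```

View pics/w2.png

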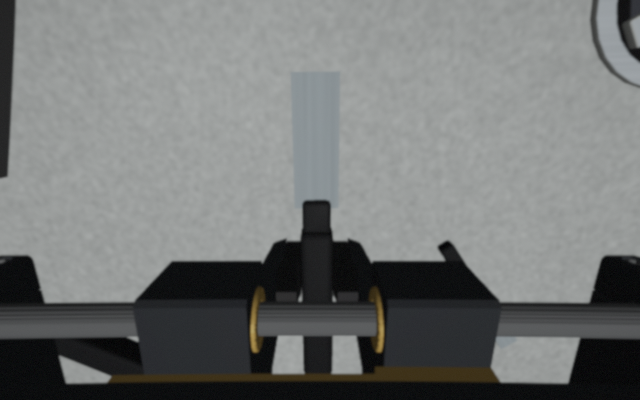

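The blade is held straight, tip centre at ~(316,71). Next: the pose in front of the slot.

servo_tool:
  series: [1,-0.06,-0.2,-0.1,0,1,-0.12,-0.45,-0.2,0,1,-0.2,-0.7,-0.3,0,1,-0.3,-0.98,-0.4,0,1,-0.3,-0.98,-0.4,0]

```text
t: 5.15
eef_pos: [0.4376, 0.145, 0.1493]
orientation: [1.0, 0.011, 0.0, -0.001]
contact_force: [0.2, -0.8, -0.9]
opening: 0.165
gripper_force: 29.9
```

servo_tool:
  series: [1,-0.06,-0.25,0,0.1,1,-0.12,-0.5,0,0.2,1,-0.2,-0.75,0,0.3,1,-0.3,-0.97,0,0.4,1,-0.3,-0.97,0,0.4,1,-0.3,-0.97,0,0.4]

```text
t: 5.75
eef_pos: [0.3912, 0.2855, 0.1476]
orientation: [0.989, -0.147, -0.001, 0.001]
contact_force: [-0.5, -0.3, -0.7]
opening: 0.168
gripper_force: 29.9
```

Run:
```python
from h import *
s=state();im=get_image('wrist');C=cam('wrist',s)
print(s['t'],s['eef_pos'],yaw(s),s['opening'],s['gripper_force'])
im=np.ascontiguousarray(im[:,:,::-1]);cv2.imwrite('pics/w3.png',im)
u=np.array([np.cos(np.radians(-17)),np.sin(np.radians(-17)),0]);v=np.array([-u[1],u[0],0]);c=np.array([.58,.232,0])
for a,b in((-1,1),(-1,-1),(1,1),(1,-1)):print(a,b,proj(C,c+a*.064*u+b*.042*v+[0,0,.018]))
```

```text
5.75 [0.3912 0.2855 0.1476] -16.89409260068324 0.16765984360959416 29.9357932806015
-1 1 [255.6343  18.9878]
-1 -1 [370.8316  19.2887]
1 1 [ 242.7429 -225.1956]
1 -1 [ 382.9509 -224.5255]
```

View pics/w3.png

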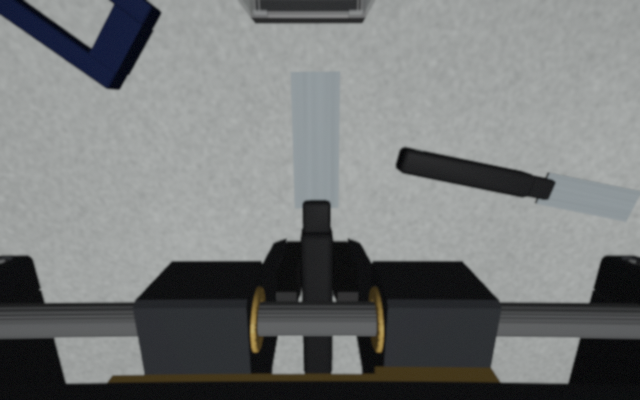

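The case front's bottom edge is level at row ~21, columns 254–365; the blade tip is at (316,71) and the spacer is to the upper left.

Run:
```python
from h import *
s=state();C=cam('wrist',s);g=cv2.imread('pics/w3.png').max(2)
for x in(258,275,300,320,340,358):print(x,g[6:28,x])
for y in (14,17,19):print(y,'L',g[y,246:264],'R',g[y,354:374])
M=R.from_quat(s['orientation']).as_matrix();f=lambda P:M.T@(P-s['eef_pos'])
for z in(0,.018):
  print(z,f(onz(C,(254,21),z)),f(onz(C,(365,21),z)))
print('tip',f(onz(C,(316,71.5),s['eef_pos'][2]-.005)))
```

```text
258 [ 81  82  85  97 114 126 135 135 129 118 107  88  61  45  41  48  72 115
 147 159 161 162]
275 [ 48  49  48  53  67  88 107 116 123 129 127 106  72  46  44  48  72 114
 149 164 167 168]
300 [ 50  49  51  52  66  89 108 117 124 131 128 109  76  50  43  48  71 113
 144 157 161 162]
320 [ 50  49  50  53  68  91 110 117 125 134 130 110  77  49  43  46  72 115
 145 157 160 160]
340 [ 49  48  50  53  68  92 110 118 126 134 131 110  76  49  43  49  75 117
 146 157 161 161]
358 [ 84  85  89 101 118 131 136 138 130 121 112  92  66  47  43  47  78 120
 151 162 164 166]
14 L [159 153 143 132 122 114 115 116 123 126 128 129 129 129 130 130 129 130] R [130 131 131 131 130 130 129 124 120 117 119 123 134 145 154 159 160 162
 164 164]
17 L [165 164 160 153 135 115  97  89  87  87  88  87  88  89  88  89  89  89] R [ 93  93  92  93  92  92  92  91  91  94 107 127 147 156 160 160 162 162
 163 164]
19 L [166 165 163 160 153 137 109  76  54  45  44  45  45  46  45  46  46  45] R [ 46  46  46  46  47  47  44  45  53  77 114 142 155 159 159 160 161 162
 162 162]
0 [ 0.1352 -0.0504  0.1476] [0.1352 0.0363 0.1477]
0.018 [ 0.1312 -0.0473  0.1296] [0.1313 0.0339 0.1297]
tip [ 0.0858 -0.0018  0.0049]
```

servo_tool:
  series: [1,0,-0.033,0.2,0,1,0,-0.033,0.45,0,1,0,-0.033,0.65,0,1,0,-0.033,0.797,0,1,0,-0.033,0.797,0,1,0,-0.033,0.797,0]

```text
t: 6.4
eef_pos: [0.3937, 0.2896, 0.0293]
orientation: [0.989, -0.149, -0.0, 0.0]
contact_force: [-0.3, 0.7, -0.7]
opening: 0.167
gripper_force: 29.9
```

Run:
```python
from h import *
s=state();im=get_image('wrist');C=cam('wrist',s);print(s['eef_pos'],yaw(s))
g=im.max(2)
M=R.from_quat(s['orientation']).as_matrix();P=lambda p:proj(C,M@np.array(p)+s['eef_pos'])
print(P((.1335,0,.026)),P((.1335,-.042,.026)),P((.1335,.042,.026)),P((.086,-.002,.006)))
cv2.imwrite('pics/w4.png',im[:,:,::-1])
for x in(260,300,340,360):print(x,g[0:40:2,x])
```

```text
[0.3937 0.2896 0.0293] -17.12488345717974
[320.2303 -46.5198] [220.0818 -46.9693] [420.4254 -47.0816] [315.4513  71.1753]
260 [159 162 162 163 163 162 161 159 157 156 156 157 158 159 159 159 160 161
 161 162]
300 [162 163 164 164 164 162 159 158 158 158 157 156 156 158 160 162 163 162
 162 161]
340 [160 160 159 159 159 160 160 161 160 160 159 161 160 159 159 159 157 158
 160 161]
360 [161 160 160 160 158 157 155 155 156 157 158 159 159 160 161 162 164 165
 165 163]
```

servo_tool:
  series: [1,0.1,0,0.008,0,1,0.2,0,0.008,0,1,0.25,0,0.008,0,1,0.29,0,0.008,0,1,0.33,0,0.008,0,1,0.36,0,0.008,0,1,0.36,0,0.008,0]

```text
t: 7.15
eef_pos: [0.4453, 0.2747, 0.0282]
orientation: [0.989, -0.148, 0.0, -0.0]
contact_force: [0.1, -0.3, -0.6]
opening: 0.168
gripper_force: 29.9
```

servo_tool:
  series: [1,0.03,0,0,0,1,0.06,0,0,0,1,0.1,0,0,0,1,0.1,0,0,0]

```text
t: 7.55
eef_pos: [0.4602, 0.2703, 0.0284]
orientation: [0.989, -0.148, 0.0, -0.0]
contact_force: [0.6, -0.5, -1.3]
opening: 0.162
gripper_force: 29.9
```

Run:
```python
from h import *
s=state();print(s['eef_pos'],yaw(s),s['contact_force'],s['torque'])
a=get_image('scene')[:,:,::-1];b=get_image('side')[:,:,::-1];w=get_image('wrist')[:,:,::-1]
t=lambda im,x,y,w,h:cv2.resize(im[y:y+h,x:x+w],(400,300),interpolation=cv2.INTER_CUBIC)
cv2.imwrite('pics/ins.png',np.vstack([np.hstack([t(a,315,230,100,75),t(b,210,215,100,75)]),np.hstack([t(w,190,0,260,195),t(b,160,150,200,150)])]))
```

```text
[0.4602 0.2703 0.0284] -17.06962228539103 [ 0.5593 -0.5314 -1.3023] [-0.0167 -0.0376 -0.0437]
```

View pics/ins.png

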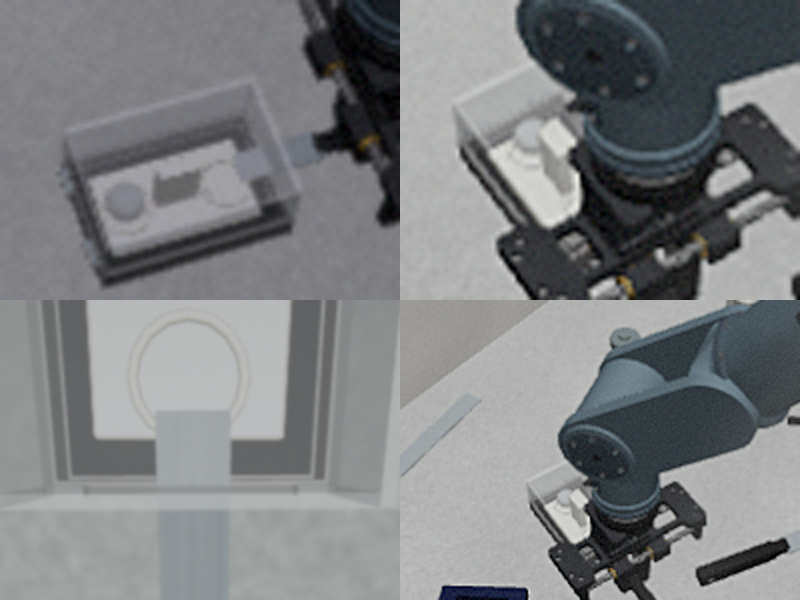

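Blade is ~22 mm through the slot, over the front pocket. Lifting along the arc.

servo_tool:
  series: [1,0,0,-0.02,0,1,0.005,0,-0.06,0,1,0.012,0,-0.1,0,1,0.02,0,-0.14,0,1,0.03,0,-0.18,0,1,0.04,0,-0.23,0,1,0.04,0,-0.23,0]

```text
t: 8.4
eef_pos: [0.4663, 0.2689, 0.0642]
orientation: [0.989, -0.148, 0.001, -0.001]
contact_force: [0.4, 0.3, -1.0]
opening: 0.168
gripper_force: 29.9
```

Run:
```python
from h import *
s=state();print(s['eef_pos'],yaw(s),s['contact_force'],s['torque'])
a=get_image('scene')[:,:,::-1];w=get_image('wrist')[:,:,::-1]
t=lambda im,x,y,w,h:cv2.resize(im[y:y+h,x:x+w],(400,300),interpolation=cv2.INTER_CUBIC)
cv2.imwrite('pics/lift1.png',np.hstack([t(a,315,215,120,90),t(w,160,0,320,240)]))
```

```text
[0.4663 0.2689 0.0642] -17.055812896160436 [ 0.3971  0.2857 -1.034 ] [ 0.0134 -0.0154  0.0302]
```

View pics/lift1.png

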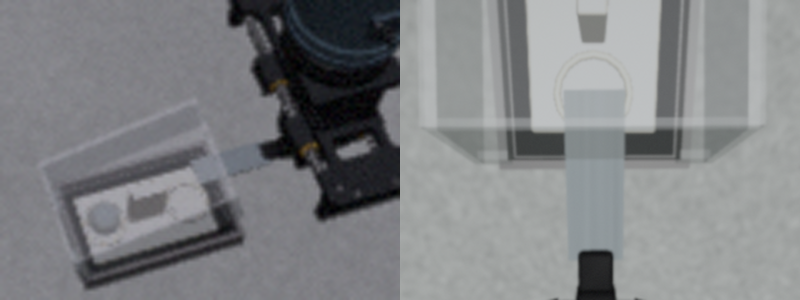

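servo_tool:
  series: [1,0.025,0,-0.065,0,1,0.06,0,-0.13,0,1,0.098,0,-0.195,0,1,0.145,0,-0.26,0,1,0.19,0,-0.31,0,1,0.242,0,-0.36,0,1,0.3,0,-0.405,0,1,0.36,0,-0.445,0,1,0.423,0,-0.48,0,1,0.423,0,-0.48,0]

```text
t: 9.5
eef_pos: [0.5276, 0.2497, 0.1357]
orientation: [0.989, -0.149, 0.001, -0.0]
contact_force: [-0.1, -0.4, -0.6]
opening: 0.165
gripper_force: 29.9
```

Run:
```python
from h import *
s=state();print(s['eef_pos'],yaw(s),s['contact_force'],s['torque'])
a=get_image('scene')[:,:,::-1];w=get_image('wrist')[:,:,::-1];b=get_image('side')[:,:,::-1]
t=lambda im,x,y,w,h:cv2.resize(im[y:y+h,x:x+w],(400,300),interpolation=cv2.INTER_CUBIC)
cv2.imwrite('pics/lift2.png',np.vstack([np.hstack([t(a,290,190,140,105),t(w,160,0,320,240)]),np.hstack([t(b,180,170,140,105),t(b,180,170,140,105)])]))
```

```text
[0.5276 0.2497 0.1357] -17.09861607758585 [-0.1212 -0.3591 -0.5859] [ 0.0598 -0.0125  0.0293]
```

View pics/lift2.png

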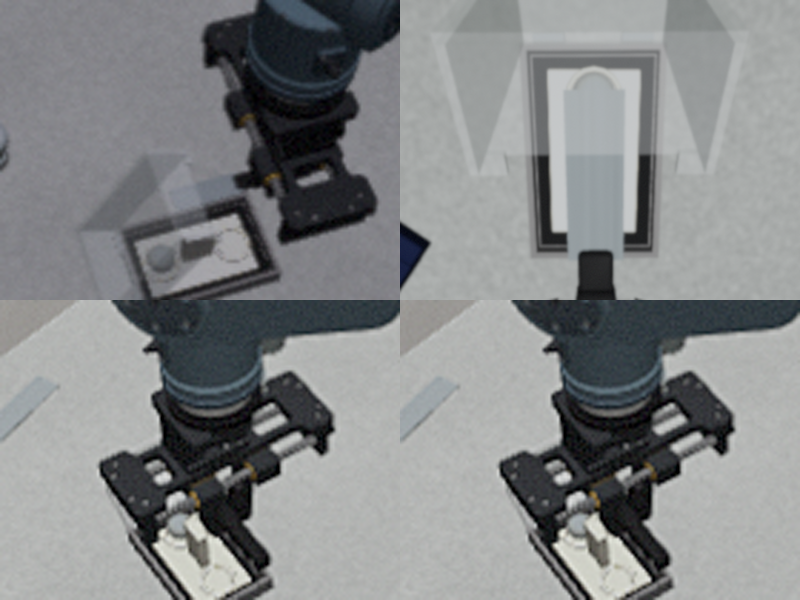

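Cover is at ~60° with the blade inside it and the tray undisturbed. Now push it past vertical to its stop.

servo_tool:
  series: [1,-0.02,0,0.05,0,1,-0.02,0,0.1,0,1,-0.02,0,0.147,0,1,0.05,0,0.147,0,1,0.12,0,0.147,0,1,0.18,0,0.147,0,1,0.25,0,0.147,0,1,0.31,0,0.147,0,1,0.37,0,0.147,0,1,0.42,0,0.147,0]

```text
t: 10.65
eef_pos: [0.5862, 0.2312, 0.1122]
orientation: [0.989, -0.148, -0.0, 0.0]
contact_force: [-0.3, 0.9, -2.5]
opening: 0.17
gripper_force: 29.9
```

servo_tool:
  series: [1,0.05,0,0,0,1,0.1,0,0,0,1,0.15,0,0,0,1,0.2,0,0,0,1,0.24,0,0,0,1,0.27,0,0,0,1,0.27,0,0,0]

```text
t: 11.35
eef_pos: [0.6254, 0.2194, 0.1128]
orientation: [0.989, -0.148, 0.001, -0.0]
contact_force: [0.0, 0.2, 0.1]
opening: 0.167
gripper_force: 29.9
```

Run:
```python
from h import *
s=state();print(s['eef_pos'],yaw(s),s['contact_force'],s['torque'])
w=get_image('wrist')[:,:,::-1];cv2.imwrite('pics/w5.png',w)
a=get_image('scene')[:,:,::-1];cv2.imwrite('pics/s5.png',a)
g=w.max(2);print(g[60:84:2,316])
```

```text
[0.6254 0.2194 0.1128] -17.06602297365837 [0.0373 0.2399 0.055 ] [ 0.0381  0.0429 -0.015 ]
[160 161 160 159 158 160 169 171 172 172 172 172]
```

servo_tool:
  series: [1,0.02,0,0,0,1,0.04,0,0,0,1,0.04,0,0,0]

```text
t: 11.75
eef_pos: [0.6307, 0.2179, 0.1127]
orientation: [0.989, -0.148, 0.0, -0.0]
contact_force: [0.4, -0.2, -0.0]
opening: 0.167
gripper_force: 29.9
```

servo_tool:
  series: [1,0.02,0,0,0,1,0.02,0,0,0]

```text
t: 11.95
eef_pos: [0.6335, 0.217, 0.1127]
orientation: [0.989, -0.148, 0.0, -0.0]
contact_force: [1.3, -0.2, -1.1]
opening: 0.168
gripper_force: 29.9
```

servo_tool:
  series: [1,-0.1,0,0,0,1,-0.3,0,0,0,1,-0.55,0,0,0,1,-0.8,0,0,0,1,-1,0,0,0,1,-1,0,0,0]

```text
t: 12.55
eef_pos: [0.486, 0.2621, 0.1122]
orientation: [0.989, -0.147, -0.001, 0.0]
contact_force: [0.3, -0.7, -1.3]
opening: 0.165
gripper_force: 29.9
```

Run:
```python
from h import *
a=get_image('scene')[:,:,::-1];b=get_image('side')[:,:,::-1]
cv2.imwrite('pics/s6.png',a);cv2.imwrite('pics/d6.png',b)
s=state();w=get_image('wrist')[:,:,::-1];cv2.imwrite('pics/w6.png',w);C=cam('wrist',s)
go((.487,-.005,.1),1)
```

```text
t 12.7 pos [0.4909 0.2612 0.1133] yaw -17.03029199798831 -> units [0.4948 1.7042 0.0879] turn -0.4006731555108514 (deg -18.030291997988314 )
```

servo_tool:
  series: [1,0.05,0.2,0,0,1,0.1,0.45,0,0,1,0.18,0.7,0,0,1,0.25,0.95,0,0,1,0.25,0.95,0,0]

```text
t: 13.2
eef_pos: [0.4855, 0.1094, 0.113]
orientation: [0.989, -0.151, 0.001, 0.001]
contact_force: [-1.0, 1.2, -0.0]
opening: 0.168
gripper_force: 29.9
```

servo_tool:
  series: [1,0.06,0.2,0,-0.1,1,0.12,0.4,0,-0.2,1,0.18,0.6,0.05,-0.3,1,0.245,0.754,0.08,-0.4,1,0.245,0.754,0.08,-0.4,1,0.245,0.754,0.08,-0.4]

```text
t: 13.8
eef_pos: [0.4866, -0.0054, 0.1007]
orientation: [1.0, 0.007, 0.0, -0.0]
contact_force: [-0.0, 0.0, -0.9]
opening: 0.17
gripper_force: 29.9
```

Run:
```python
from h import *
go((.487,-.005,.0138),1)
s=state();w=get_image('wrist')[:,:,::-1];cv2.imwrite('pics/w7.png',w)
print(w.max(2)[60:84:2,316])
a=get_image('scene')[:,:,::-1];b=get_image('side')[:,:,::-1]
cv2.imwrite('pics/s7.png',a);cv2.imwrite('pics/d7.png',b)
```

```text
t 13.8 pos [ 0.4866 -0.0054  0.1007] yaw 0.7599262755457299 -> units [ 0.0027 -0.0024  0.5795] turn -0.005334971654539484 (deg -0.24007372445427677 )
[161 160 159 159 159 157 153 152 152 151 151 152]
```

servo_tool:
  series: [1,0,0,0.15,0,1,0,0,0.35,0,1,0,0,0.48,0,1,0,0,0.54,0,1,0,0,0.565,0,1,0,0,0.577,0,1,0,0,0.577,0]

```text
t: 14.65
eef_pos: [0.4865, -0.005, 0.0148]
orientation: [1.0, 0.008, 0.001, 0.0]
contact_force: [-0.2, 0.0, -0.7]
opening: 0.169
gripper_force: 29.9
```

servo_tool:
  series: [0.7,0,0,0,0,0.5,0,0,0,0,0.5,0,0,0,0,0.5,0,0,0,0,0.4,0,0,-0.03,0,0.3,0,0,-0.15,0,0.3,0,0,-0.45,0,0.3,0,0,-0.75,0,0.3,0,0,-1,0,0.3,0,0,-1,0]

```text
t: 15.65
eef_pos: [0.4895, -0.0059, 0.1701]
orientation: [1.0, 0.008, 0.005, 0.001]
contact_force: [0.8, -0.3, -0.1]
opening: 0.704
gripper_force: 0.0
```

Run:
```python
from h import *
s=state();w=get_image('wrist')[:,:,::-1];cv2.imwrite('pics/w8.png',w);print(s['eef_pos'])
b=get_image('side')[:,:,::-1];a=cv2.imread('pics/s7.png');d=cv2.imread('pics/d7.png')
t=lambda im,x,y,w,h:cv2.resize(im[y:y+h,x:x+w],(400,300),interpolation=cv2.INTER_CUBIC)
cv2.imwrite('pics/chk.png',np.vstack([np.hstack([t(a,290,200,120,90),t(d,190,190,120,90)]),np.hstack([t(w,0,0,640,400),t(b,260,180,120,90)])]))
```

```text
[ 0.4895 -0.0059  0.1701]
```

View pics/chk.png

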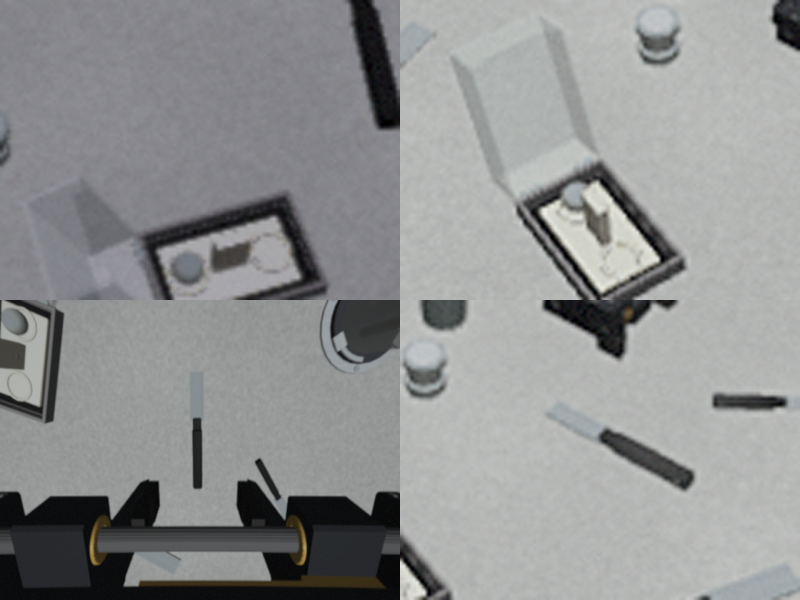

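Picture: cover fully open past vertical, blade flat on the shelf, ball in its pocket. Now measure the tray from above.

Run:
```python
from h import *
go((.513,.252,.17),-17)
```

```text
t 15.75 pos [ 0.4863 -0.0052  0.165 ] yaw 0.9545718289775577 -> units [ 0.2066 -1.7113 -0.0339] turn 0.39899048508838997 (deg 17.95457182897755 )
```

servo_tool:
  series: [0.3,0.02,-0.2,0,0,0.3,0.05,-0.45,0,0,0.3,0.08,-0.7,0,0,0.3,0.1,-0.95,0,0,0.3,0.1,-0.95,0,0]

```text
t: 16.25
eef_pos: [0.4967, 0.1411, 0.1618]
orientation: [1.0, 0.01, -0.002, -0.001]
contact_force: [0.5, -0.2, 0.2]
opening: 0.701
gripper_force: 0.0
```

servo_tool:
  series: [0.3,0.02,-0.2,-0.03,0.1,0.3,0.05,-0.4,-0.03,0.2,0.3,0.08,-0.6,-0.03,0.3,0.3,0.1,-0.76,-0.03,0.4,0.3,0.1,-0.76,-0.03,0.4,0.3,0.1,-0.76,-0.03,0.4,0.3,0.1,-0.76,-0.03,0.4]

```text
t: 16.95
eef_pos: [0.511, 0.2506, 0.1675]
orientation: [0.989, -0.148, -0.001, 0.001]
contact_force: [-0.2, 0.1, 0.8]
opening: 0.699
gripper_force: 0.0
```

Run:
```python
from h import *
s=state();w=get_image('wrist')[:,:,::-1];cv2.imwrite('pics/w9.png',w);C=cam('wrist',s)
print(s['t'],s['eef_pos'],yaw(s))
M=R.from_quat(s['orientation']).as_matrix();f=lambda P:M.T@(P-s['eef_pos'])
u=np.array([np.cos(np.radians(-17)),np.sin(np.radians(-17)),0]);v=np.array([-u[1],u[0],0]);c=np.array([.58,.232,0])
for n,p in(('fintop',(0,0,.054)),('ball',(.034,0,.0225)),('p2',(-.034,0,.01)),('tray++',(.05,.028,.01)),('tray--',(-.05,-.028,.01))):print(n,proj(C,c+p[0]*u+p[1]*v+[0,0,p[2]]))
g=w.max(2);hsv=cv2.cvtColor(np.ascontiguousarray(w),cv2.COLOR_BGR2HSV)
print(cv2.resize(g[0:240:12,220:420:10],None,fx=1,fy=1,interpolation=0))
```

```text
16.95 [0.511  0.2506 0.1675] -17.031259785247617
fintop [315.1112 106.5325]
ball [315.1383  61.8277]
p2 [315.3365 145.526 ]
tray++ [281.1066  42.5205]
tray-- [345.9428 163.0922]
[[159 160 154 150 159 168 171 170 169 172 171 172 170 171 136 154 156 161
  158 155]
 [158 160 162 163 163 161 159 169 173 173 174 159 159 157 141 160 160 162
  157 157]
 [156 161 159 159 129 124 125 126 127 128 126 126 127 126 138 155 155 161
  161 159]
 [160 161 158 158 129  26  31  30  30  66  28  31  27  28 139 158 158 158
  160 161]
 [160 159 163 162 131  28 190 190 131 152 129 189 190  28 141 160 163 159
  158 161]
 [163 161 160 160 134  27 190 181 144 152 145 182 190  26 143 161 159 160
  158 157]
 [157 160 160 166 135  29 190 190 163 121 174 191 191  29 146 163 154 162
  162 159]
 [160 160 159 156 141  30 190 191 190 181 191 191 190  33 152 160 162 158
  160 160]
 [159 164 158 157 148  34 188 192 190 191 192 191 188  32 153 158 165 164
  163 160]
 [158 157 159 155 156  45 185 192 190 192 192 191 187  37 155 160 166 161
  159 164]
 [165 164 164 161 159  65 184 192 190 190 191 192 187  40 152 162 163 159
  160 161]
 [163 165 167 163 162  76 173 192 186 192 187 192 178  50 163 163 163 157
  161 163]
 [162 163 162 162 165  85 163 185 193 192 192 186 169  63 158 160 161 164
  163 162]
 [161 162 162 164 159  83 160 191 181 192 181 192 166  76 158 158 160 162
  162 161]
 [170 164 165 160 162  75  31  32  34  32  31  34  33  73 161 160 156 166
  157 162]
 [161 169 163 159 164 159 161 159 162 161 158 158 155 162 164 163 161 160
  164 165]
 [161 160 168 163 160 164 160 163 164 165 168 163 166 162 158 162 165 161
  160 158]
 [160 162 160 162 159 161 163 160 161 164 162 167 163 163 164 158 164 166
  161 163]
 [165 163 160 161 161 163 163 165 161 164 163 166 165 163 164 161 163 159
  163 161]
 [160 161 162 163 157 161 164 163 164 161 164 164 163 162 164 160 165 161
  164 163]]
```

Run:
```python
from h import *
s=state();w=cv2.imread('pics/w9.png');C=cam('wrist',s)
M=R.from_quat(s['orientation']).as_matrix();f=lambda P:M.T@(P-s['eef_pos'])
g=w.max(2);m=np.zeros_like(g);roi=(slice(30,180),slice(272,350));m[roi]=(g[roi]>110)
n,l,st,c=cv2.connectedComponentsWithStats(m);k=l[100,300];print(st[k])
ys,xs=np.where(l==k);h=cv2.convexHull(np.stack([xs,ys],1).astype(np.float32))[:,0]
P=np.array([onz(C,p+0.,.010)[:2] for p in h],np.float32);print('tray rect',cv2.minAreaRect(P))
for y in (60,100,130,150):
    r=xs[ys==y];print(y,r.min(),r.max(),(f(onz(C,(r.min(),y),.01))+f(onz(C,(r.max(),y),.01)))[1]/2)
print(g[60:130,312]);
```

```text
[ 276   37   69  126 7910]
tray rect ((0.5841413140296936, 0.23562616109848022), (0.05661647766828537, 0.10320182889699936), 72.70872497558594)
60 277 343 -0.0070550536981806005
100 278 342 -0.007257981453487687
130 279 341 -0.007417636702086892
150 280 341 -0.007074892870456239
[153 153 153 153 154 152 151 148 146 145 138 130 120 111 118 151 178 183
 179 183 186 179 167 168 182 189 191 191 191 191 191 191 192 191 191 191
 191 192 191 192 192 192 191 192 191 192 192 191 191 192 191 191 192 192
 192 192 192 192 192 192 190 184 174 171 180 186 185 183 186 191]
```

Run:
```python
from h import *
u=np.array([np.cos(np.radians(-17.2)),np.sin(np.radians(-17.2))])
go(np.r_[np.array([.584,.2356])+.002*u,.037],-17.2)
```

```text
t 17.0 pos [0.5112 0.2505 0.1678] yaw -17.06788295051928 -> units [ 0.5074 -0.048   0.8716] turn 0.0029359344329047115 (deg 0.132117049480712 )
```

servo_tool:
  series: [0.3,0.15,-0.02,0.05,0,0.3,0.35,-0.04,0.1,0,0.3,0.5,-0.048,0.2,0,0.3,0.507,-0.048,0.4,0,0.3,0.507,-0.048,0.4,0,0.3,0.507,-0.048,0.4,0]

```text
t: 17.6
eef_pos: [0.5855, 0.2356, 0.1081]
orientation: [0.989, -0.149, -0.001, 0.0]
contact_force: [0.4, -0.0, 1.2]
opening: 0.7
gripper_force: 0.0
```

Run:
```python
from h import *
s=state();w=get_image('wrist')[:,:,::-1];cv2.imwrite('pics/w10.png',w);C=cam('wrist',s)
M=R.from_quat(s['orientation']).as_matrix();f=lambda P:M.T@(P-s['eef_pos'])
print(s['eef_pos'],yaw(s));g=w.max(2)
c=np.array([.584,.2356,0]);u=np.array([np.cos(np.radians(-17.2)),np.sin(np.radians(-17.2)),0])
print('pred ball',proj(C,c+.034*u+[0,0,.0225]),'fin',proj(C,c+.014*u+[0,0,.054]))
for y in(110,125,140,200,215,230):
    r=np.where(g[y,230:410]>110)[0]+230;print(y,g[y,230:410:6])
go(np.r_[(c+.002*u)[:2],.037],-17.2)
```

```text
[0.5855 0.2356 0.1081] -17.08385144745147
pred ball [319.3956 165.4828] fin [319.7389 207.0018]
110 [163 163 164 164 140 143 174 175 174 173 173 174 174 176 174 176 174 176
 174 173 174 175 172 173 173 125 147 160 160 161]
125 [159 164 159 161 161 133 133 133 133 134 135 136 137 138 138 138 139 139
 140 139 139 138 139 139 140 147 159 159 160 159]
140 [160 161 163 164 168 133  73  29  28 140 138 138 136 129 150 174 138 130
 130 130 129 121  28  51 106 150 161 158 160 162]
200 [163 163 163 163 158 158 118  56  29 185 190 191 191 191  83  80 130 191
 191 191 191 122  26  83 134 167 162 166 161 157]
215 [161 166 160 162 163 165 126  76  28 182 191 191 191 191 190 191 184 191
 191 191 190  77  28  70 133 161 160 160 160 164]
230 [164 164 162 161 157 164 128  88  31 173 191 191 190 177 189 191 181 189
 191 191 190  59  28  56 134 162 160 163 164 159]
t 17.65 pos [0.5863 0.2361 0.1093] yaw -17.062917830039314 -> units [-0.0008  0.0076  0.4823] turn 0.00304627044357062 (deg 0.1370821699606779 )
```

servo_tool:
  series: [0.3,-0.002,0.006,0.15,0,0.3,-0.002,0.006,0.3,0,0.3,-0.002,0.006,0.42,0,0.3,-0.002,0.006,0.482,0,0.3,-0.002,0.006,0.482,0,0.3,-0.002,0.006,0.482,0,0.5,-0.002,0.006,0.482,0,0.7,-0.002,0.006,0.482,0,0.8,-0.002,0.006,0.482,0,0.85,-0.002,0.006,0.482,0]

```text
t: 18.65
eef_pos: [0.586, 0.2358, 0.0366]
orientation: [0.989, -0.148, 0.0, -0.0]
contact_force: [0.1, 0.3, 0.4]
opening: 0.362
gripper_force: 0.0
```

servo_tool:
  series: [0.85,0,0,0,0,0.87,0,0,0,0,0.89,0,0,0,0,0.91,0,0,0,0,1,0,0,0,0,1,0,0,0,0,1,0,0,0,0]

```text
t: 19.35
eef_pos: [0.5858, 0.2356, 0.0362]
orientation: [0.989, -0.148, -0.0, 0.0]
contact_force: [-0.8, -2.3, 0.8]
opening: 0.111
gripper_force: 30.0
```

Run:
```python
from h import *
s=state();w=get_image('wrist')[:,:,::-1];cv2.imwrite('pics/w11.png',w);C=cam('wrist',s)
print(s['eef_pos'],yaw(s),s['opening'],s['gripper_force'],s['contact_force'])
c=np.array([.584,.2356,0]);u=np.array([np.cos(np.radians(-17.2)),np.sin(np.radians(-17.2)),0])
print('pred ball',proj(C,c+.034*u+[0,0,.0225]));g=w.max(2)
for y in range(130,240,8):print(y,g[y,260:380:5])
```

```text
[0.5858 0.2356 0.0362] -17.048991661316617 0.11085375961158088 29.99979965854436 [-0.7635 -2.2924  0.7963]
pred ball [321.189  193.5728]
130 [163 160 160 160 161 155 130 134 129 129 129 127 127 127 128 127 127 124
 124 120 161 160 160 158]
138 [136 136 136 137 138 137 139 139 139 139 141 142 141 141 142 142 141 141
 141 140 142 142 141 140]
146 [31 32 29 30 33 32 29 30 30 30 29 32 30 31 29 29 29 31 31 32 29 29 32 31]
154 [29 41 45 45 44 44 44 44 44 42 46 84 69 43 42 42 43 44 43 43 43 43 34 30]
162 [ 43 192 194 194 194 193 194 176 187 184 183 188 184 179 188 181 191 194
 194 194 195 194 189  30]
170 [ 33 191 194 194 194 193 176 183 193 186 114  94  96 109 171 192 188 177
 194 194 194 194 177  31]
178 [ 32 190 193 194 194 176 179 193 101 121 134 143 146 143 132 111 179 189
 191 194 194 194 175  30]
186 [ 29 185 193 194 193 186 185 104 132 149 151 156 155 156 152 145 124 168
 181 194 194 194 155  29]
194 [ 30 180 193 193 193 179 171 113 146 153 155 158 155 156 155 150 142 175
 188 194 193 193 134  29]
202 [ 30 177 193 194 193 191 192 115 146 154 155 158 155 157 156 150 139 188
 193 194 194 193 132  32]
210 [ 30 161 193 193 193 193 192 188 129 148 154 157 154 157 153 141 179 194
 193 193 193 193  90  26]
218 [ 27 157 194 193 193 194 194 193 193 183 151 142 146 155 181 194 193 193
 193 193 193 193  73  31]
226 [ 30 132 193 194 193 193 193 193 194 193  96  95  96 127 193 193 194 193
 193 193 193 193  58  29]
234 [ 32 107 193 193 193 193 193 193 193 191  82  82  81  91 193 193 193 193
 193 193 193 192  37  28]
```

servo_tool:
  series: [1,0,0,-0.02,0,1,0,0,-0.06,0,1,0,0,-0.12,0,1,0,0,-0.19,0,1,0,0,-0.26,0,1,0,0,-0.33,0,1,0,0,-0.39,0,1,0,0,-0.43,0,1,0,0,-0.45,0,1,0,0,-0.45,0]

```text
t: 20.4
eef_pos: [0.586, 0.2358, 0.1042]
orientation: [0.989, -0.148, 0.0, -0.0]
contact_force: [0.8, -0.1, -2.1]
opening: 0.113
gripper_force: 30.0
```

```bash
cat > b.py <<'E'
from h import *
import sys
s=state();w=get_image('wrist')[:,:,::-1];cv2.imwrite('pics/'+sys.argv[1]+'.png',w);C=cam('wrist',s)
print(s['t'],np.array(s['eef_pos']),yaw(s),s['opening'],s['gripper_force'],s['contact_force'],s['torque'])
g=w.max(2);roi=np.zeros_like(g);roi[150:225,268:372]=1
m=((g<165)&(g>85)&(roi>0)).astype(np.uint8);m=cv2.morphologyEx(m,cv2.MORPH_OPEN,np.ones((9,9)))
n,l,st,c=cv2.connectedComponentsWithStats(m);
for k in range(1,n):print(st[k],c[k])
# front (+x) tray edge rows at several columns -> level check
for x in(285,300,340,355):
    col=g[120:200,x].astype(int);print(x,'edge row',120+np.argmax(col>175))
E
python3 - <<'E'
import cv2,numpy as np
w=cv2.imread('pics/w11.png').max(2)
for x in(285,300,340,355):print(x,120+np.argmax(w[120:200,x]>175))
E
python3 b.py w12
```

```text
285 158
300 120
340 121
355 158
20.4 [0.586  0.2358 0.1042] -17.046527035843287 0.11331241047482515 29.99965217895806 [ 0.7734 -0.1102 -2.0611] [0.002  0.055  0.0498]
[ 292  168   53   52 2189] [318.1599 193.5765]
285 edge row 159
300 edge row 162
340 edge row 159
355 edge row 159
```

servo_tool:
  series: [1,0,0,-0.02,0,1,0,0,-0.06,0,1,0,0,-0.13,0,1,0,0,-0.21,0,1,0,0,-0.29,0,1,0,0,-0.37,0,1,0,0,-0.44,0,1,0,0,-0.5,0,1,0,0,-0.53,0,1,0,0,-0.53,0]

```text
t: 21.45
eef_pos: [0.5862, 0.2358, 0.1842]
orientation: [0.989, -0.148, 0.001, -0.0]
contact_force: [0.9, -0.1, -2.2]
opening: 0.113
gripper_force: 30.0
```

servo_tool:
  series: [1,0.005,0.015,0,0,1,0.017,0.05,0,0,1,0.033,0.1,0,0,1,0.057,0.17,0,0,1,0.08,0.25,0,0,1,0.11,0.34,0,0,1,0.143,0.43,0,0,1,0.173,0.52,0,0,1,0.203,0.61,0,0,1,0.233,0.7,0,0]

```text
t: 22.45
eef_pos: [0.5885, 0.1237, 0.1833]
orientation: [0.989, -0.148, 0.0, -0.0]
contact_force: [-0.4, -1.1, -1.9]
opening: 0.111
gripper_force: 30.0
```

servo_tool:
  series: [1,0.03,0.09,0,0,1,0.06,0.18,0,0,1,0.09,0.27,0,0,1,0.12,0.36,0,0,1,0.15,0.45,0,0,1,0.18,0.54,0,0,1,0.21,0.63,0,0,1,0.233,0.7,0,0]

```text
t: 23.25
eef_pos: [0.5911, 0.0131, 0.1833]
orientation: [0.989, -0.148, 0.0, 0.0]
contact_force: [-0.5, -0.2, -2.7]
opening: 0.114
gripper_force: 30.0
```

servo_tool:
  series: [1,0.027,0.08,0,0,1,0.057,0.17,0,0,1,0.087,0.26,0,0,1,0.113,0.34,0,0,1,0.137,0.41,0,0,1,0.157,0.47,0,0,1,0.173,0.52,0,0,1,0.183,0.55,0,0,1,0.187,0.56,0,0,1,0.187,0.56,0,0]

```text
t: 24.25
eef_pos: [0.5933, -0.074, 0.1832]
orientation: [0.989, -0.148, -0.0, -0.0]
contact_force: [0.6, 0.0, -1.3]
opening: 0.11
gripper_force: 30.0
```

```bash
python3 b.py w13
python3 - <<'E'
from h import *
s=state();C=cam('wrist',s);g=cv2.imread('pics/w13.png').max(2)
for p in((.625,-.223,.1),(.66,-.223,.1),(.59,-.223,.1),(.625,-.258,.1)):print(p,proj(C,p))
q=proj(C,(.625,-.223,.1)).astype(int);print(g[max(0,q[1]-80):q[1]+80:8,q[0]-80:min(640,q[0]+80):8])
E
```

```text
24.25 [ 0.5933 -0.074   0.1832] -17.047945307165126 0.10983155613979262 29.99964518006891 [ 0.5546  0.0492 -1.3117] [ 0.0635 -0.0179 -0.0779]
[ 293  169   53   52 2218] [318.8986 194.2155]
285 edge row 159
300 edge row 162
340 edge row 159
355 edge row 159
(0.625, -0.223, 0.1) [526.8811 101.9247]
(0.66, -0.223, 0.1) [520.6508  44.4568]
(0.59, -0.223, 0.1) [532.7973 154.0868]
(0.625, -0.258, 0.1) [584.4461  84.2624]
[[149 155 150 148 145 149 147 154 152 150 152 149 152 152 154 150 154 154
  151 153]
 [154 157 153 154 151 148 151 150 153 156 147 146 153 153 150 155 151 154
  151 152]
 [150 163 158 165 162 163 152 151 155 148 153 166 165 163 150 152 155 152
  153 148]
 [156 165 165 108  73 122 158 121 168 172 172 171 171 170 170 166 151 152
  152 156]
 [ 92 170 162  71  63  63  79 156 173 171 172 172 171 172 172 171 165 151
  156 154]
 [135  62  63  62  62  80 148 148 167 173 171 173 172 173 172 172 171 156
  151 153]
 [ 62  62  62  62  62 148 167 151 176 175 172 173 172 171 173 173 171 161
  158 150]
 [ 60  61  64  60 132 148 183 175 169 174 174 172 172 172 172 173 170 168
  149 155]
 
[... 319 characters left out ...]
 174 155
  161 151]
 [ 58  57  49  52 143 142 154 163 162 173 174 174 173 175 175 174 162 156
  153 155]
 [ 61  60  56  52 141 142 165 164 177 175 175 175 174 175 174 167 158 156
  157 156]
 [ 62  61  60  61  70 150 150 177 174 175 175 174 174 174 172 159 158 157
  159 156]
 [164 124  97 116  63  83 177 175 176 174 175 175 174 159 162 161 156 155
  157 154]
 [165 148 137 128 162 161 153 151 168 172 168 161 158 156 156 159 157 159
  155 156]
 [152 161 165 157 155 157 151 156 155 153 158 160 156 155 156 153 157 153
  155 152]
 [156 158 157 151 155 158 156 153 157 157 157 157 158 152 158 158 159 157
  155 156]
 [156 154 152 156 155 150 159 156 155 158 155 152 153 154 151 155 156 154
  154 154]]
```

Run:
```python
from h import *
from scipy.optimize import least_squares
s=state();C=cam('wrist',s);g=cv2.GaussianBlur(cv2.imread('pics/w13.png').max(2),(5,5),0).astype(float)
P=[]
for y in range(52,144,4):
    r=g[y]
    R_=[x for x in range(540,600) if r[x-1]>=166 and r[x]<166 and r[x+3]<164]
    L_=[x for x in range(462,520) if r[x-1]<115<=r[x]]
    if R_:P.append((R_[0]-.5,y,'R'))
    if L_ and 85<y<135:P.append((L_[-1]-.5,y,'L'))
W=np.array([onz(C,p[:2],.1)[:2] for p in P])
for fixed in(0,1):
    fn=lambda q:np.hypot(W[:,0]-q[0],W[:,1]-q[1])-(.035 if fixed else q[2])
    o=least_squares(fn,[.625,-.223,.035],loss='soft_l1',f_scale=.001);print(o.x,np.round(fn(o.x)*1e3,1))
print([p for p in P])
# ball position from blob
b=(318.9,194.2);M=R.from_quat(s['orientation']).as_matrix();p=onz(C,b,s['eef_pos'][2]-.0322+.0185);print('ball',p,M.T@(p-s['eef_pos']))
```

```text
[ 0.6286 -0.2229  0.0343] [-0.   0.4 -0.2 -0.  -0.2 -0.2 -0.  -0.2 -0.2 -0.   0.1 -0.3  0.1  0.2
  0.3  0.3 -0.   0.5 -0.1  0.3 -0.1 -0.4  0.2  0.4  0.   0.2  0.1 -0.4
 -0.3 -0.1 -0.3  0.4 -0.  -0.2  0.1]
[ 0.6292 -0.2228  0.035 ] [-1.  -0.4 -1.  -0.8 -1.  -0.9 -0.6 -0.8 -0.7 -0.5 -1.  -0.8 -1.  -0.2
 -0.8 -0.1 -1.   0.1 -1.1 -0.1 -1.  -0.7 -0.7  0.1 -0.8 -0.1 -0.7 -0.6
 -1.  -0.3 -0.9  0.2 -0.6 -0.4 -0.1]
[(572.5, 52, 'R'), (576.5, 56, 'R'), (577.5, 60, 'R'), (579.5, 64, 'R'), (580.5, 68, 'R'), (581.5, 72, 'R'), (582.5, 76, 'R'), (582.5, 80, 'R'), (582.5, 84, 'R'), (582.5, 88, 'R'), (473.5, 88, 'L'), (581.5, 92, 'R'), (472.5, 92, 'L'), (581.5, 96, 'R'), (471.5, 96, 'L'), (580.5, 100, 'R'), (471.5, 100, 'L'), (579.5, 104, 'R'), (471.5, 104, 'L'), (577.5, 108, 'R'), (471.5, 108, 'L'), (574.5, 112, 'R'), (471.5, 112, 'L'), (573.5, 116, 'R'), (472.5, 116, 'L'), (570.5, 120, 'R'), (473.5, 120, 'L'), (566.5, 124, 'R'), (475.5, 124, 'L'), (563.5, 128, 'R'), (477.5, 128, 'L'), (560.5, 132, 'R'), (479.5, 132, 'L'), (554.5, 136, 'R'), (549.5, 140, 'R')]
ball [ 0.624  -0.0828  0.1695] [ 0.032  -0.0004  0.0137]
```

servo_tool:
  series: [1,0.007,0.02,0,0,1,0.02,0.06,0,0,1,0.043,0.13,0,0,1,0.073,0.22,0,0,1,0.107,0.32,0,0,1,0.14,0.42,0,0,1,0.175,0.52,0,0,1,0.207,0.62,0,0,1,0.237,0.71,0,0,1,0.26,0.78,0,0]

```text
t: 25.3
eef_pos: [0.5962, -0.199, 0.1832]
orientation: [0.989, -0.149, -0.0, 0.0]
contact_force: [-0.6, 0.7, -2.1]
opening: 0.109
gripper_force: 30.0
```

servo_tool:
  series: [1,0.018,0.053,0,0,1,0.03,0.088,0,0,1,0.037,0.106,0,0,1,0.037,0.106,0,0,1,0.037,0.106,0,0,1,0.037,0.106,0,0,1,0.037,0.106,0,0]

```text
t: 26.0
eef_pos: [0.597, -0.2138, 0.1833]
orientation: [0.989, -0.148, -0.0, -0.0]
contact_force: [-0.2, -0.4, -1.8]
opening: 0.109
gripper_force: 30.0
```

```bash
python3 b.py w14
python3 - <<'E'
from h import *
s=state();C=cam('wrist',s)
print('ball@old px',onz(C,(318.9,194.2),s['eef_pos'][2]-.0137))
for n in('scene','side'):
    im=np.ascontiguousarray(get_image(n)[:,:,::-1]);cv2.imwrite(f'pics/{n}9.png',im);D=cam(n);g=im.max(2)
    M=R.from_quat(s['orientation']).as_matrix();P=lambda q:M@np.array(q)+s['eef_pos']
    print(n,'ball px',proj(D,P((.032,0,.0137))),'corners',[proj(D,P((a-.002,b,.0262))).round(1).tolist() for a in(-.05,.05) for b in(-.028,.028)])
    q=proj(D,P((.032,0,.0137))).astype(int);print(g[q[1]-24:q[1]+28:3,q[0]-36:q[0]+36:3])
E
```

```text
26.0 [ 0.597  -0.2138  0.1833] -17.0114671301772 0.1093723649224848 29.999658479355276 [-0.2084 -0.4229 -1.7786] [ 0.0691 -0.023  -0.007 ]
[ 288  170   53   53 2209] [314.1996 196.024 ]
285 edge row 159
300 edge row 137
340 edge row 152
355 edge row 159
ball@old px [ 0.6277 -0.2228  0.1696]
scene ball px [250.5497 135.8009] corners [[282.7, 139.6], [278.2, 126.0], [247.4, 147.2], [243.8, 133.2]]
[[136 134 135 133 131 135 134 131 133 134 125  44  43  10  17  10   3  17
   20  47 134 138 140 136]
 [139 135 136 134 134 135 139 137 137 135 136  70  40   3  17  28  29  23
   35  34 118 136 135 133]
 [132 137 131 134 135 132 133 136 136 135 134  72  38  33  19   9   7  14
   28  39  94 136 137 139]
 [137 132 136 133 130 134 137 138 138 136 135 103  31  38  45  19  32  33
   34  34  34 115 137 133]
 [131 135 135 134 137 136 137 135 134 136 137 133  30  36  37  33  33  35
   37  39  43  60 139 135]
 [134 137 132 134 131 134 133 136 137 136 138 138  59  31  38  35  31  37
   32  47  29  37 135 140]
 [136 134 133 133 133 136 136 125 117 103 118 129  98  39  39  30  19  18
    7  13   6   7 137
[... 2342 characters left out ...]
70 171 173 169 175 174 174 175 177 150 199 201 206 148  97 182 202
  186 171 176 171 170 168]
 [175 172 172 177 174 175 177 177 181 176 188 186 184 201 203 179 192 176
  172 195 170 170 157 153]
 [172 173 172 171 170 175 176 175 172 192 191 194 201 149 201 196 204 201
  202 191 186 121 169 167]
 [175 173 174 175 169 174 176 174 162 195 192 193 189 196 119 205 167 193
  133 144 162 161 150 166]
 [177 172 173 173 173 169 175 173 165 189 203 190 193 178 194 135 160 164
  177 173 179  97 146 157]
 [172 177 176 176 176 173 172 173 165 118 123 183 196 164 169 122 175 172
  172 171 175 176 175 142]
 [176 174 173 172 173 175 171 172 159 121 103 132 105 101 133 125 178 176
  172 176 174 175 176 174]]
```

servo_tool:
  series: [1,0,0,0,0,1,0,0,0,0,1,0,0,0,0,1,0,0,0,0,1,0,0,0,0,1,0,0,0,0,1,0,0,0,0,1,0,0,0,0,1,0,0,0,0,1,0,0,0,0]

```text
t: 27.15
eef_pos: [0.5969, -0.2142, 0.1833]
orientation: [0.989, -0.148, 0.0, 0.0]
contact_force: [0.3, -0.3, -1.5]
opening: 0.109
gripper_force: 30.0
```

```bash
python3 b.py w15|head -2
python3 - <<'E'
from h import *
s=state();C=cam('wrist',s);print(onz(C,(314.2,196),s['eef_pos'][2]-.0137),s['dq'])
E
```

```text
27.15 [ 0.5969 -0.2142  0.1833] -17.044392521138665 0.10856464460548497 29.999611526727676 [ 0.2981 -0.3396 -1.5153] [0.0927 0.0312 0.0299]
[ 288  171   53   52 2199] [314.0728 196.1446]
[ 0.6275 -0.2208  0.1696] [ 0.0006  0.0001 -0.0001  0.0006 -0.0004  0.0012]
```

servo_tool:
  series: [1,0.001,0.003,0,0,1,0.002,0.006,0,0,1,0.003,0.009,0,0,1,0.004,0.012,0,0,1,0.005,0.013,0,0,1,0.005,0.013,0,0,1,0.005,0.013,0,0,1,0.005,0.013,0,0,1,0.005,0.013,0,0,1,0.005,0.013,0,0]

```text
t: 28.2
eef_pos: [0.597, -0.2163, 0.1833]
orientation: [0.989, -0.148, -0.0, -0.0]
contact_force: [-0.2, 1.5, -1.6]
opening: 0.112
gripper_force: 30.0
```

```bash
python3 b.py w16|head -2|tee o.txt
python3 - <<'E'
from h import *
s=state();C=cam('wrist',s);px=[float(v) for v in open('o.txt').read().split('\n')[1].split('[')[2].strip(' ]').split()]
p=onz(C,px,s['eef_pos'][2]-.0137);e=np.hypot(p[0]-.628,p[1]+.2229);print(p,e)
if e<.004: print(job_done())
E
```

```text
28.2 [ 0.597  -0.2163  0.1833] -17.044654585986645 0.11247320155241235 29.99964438378811 [-0.2175  1.5244 -1.5799] [0.0624 0.0144 0.0729]
[ 288  171   53   52 2167] [314.2677 196.4942]
[ 0.6273 -0.2228  0.1696] 0.0006686875087526523
the job is handed in; nothing more can be done
None
```

The job is handed in at about 28 s: cover open at its stop, blade flat on the shelf, and the gripper holding the tray still, with the ball measured within about 1 mm of the phantom's middle and the underside about 51 mm above its top.

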